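# Pop the toolbox's wide bit hatch

## Task

On top of the blue toolbox are two small trays, each with a push-push hatch in its top. With shut fingertips, press the wider hatch in once at its ribbed pad, let go so that it springs open by itself, and make sure it stays up with nothing touching it. Do not push it back down, leave the narrower hatch shut, and do not pick up or shift anything else on the table.

Things in the scene. Friction and masses are not known exactly. Their poses are not given: they have to be found in the camera images.
- toolbox: Blue plastic toolbox, fixed: 170 (x) x 310 (y) x 90 mm, origin at the centre of its underside, x to its back (snap latch on the -x face), y along its length, z up. The two trays are clipped on its flat top, 90 mm up, 70 mm either side of its middle along y; which is on which side varies.
- wide_tray: Black tray, fixed on the toolbox, 120 (x) x 130 (y) x 50 mm, origin at the centre of its underside, axes as the toolbox's. In its top is the WIDE grey hatch, 94 (x) x 104 (y) x 4 mm, its top face 2 mm below the rim. The hatch is hinged along its +x edge, 45 mm to +x of the origin; its free edge is 49 mm to -x, 3 mm short of the tray's 8 mm front wall.
- wide_hatch (a joint): Hinge of the wide hatch, rad: about 0 latched shut, negative pressed in, stop at 1.2 open. A spring (3 to 4 N at the pad) opens it. Press the pad in 6 mm or more (joint below -0.08; hard stop -0.135, 10 mm), then take the finger away: it swings up to 1.2 in about 1.5 s and stays. Pressed less, it stays latched; pushed down from open past shut, it latches again.
- wide_pad (a point): Centre of the top of the raised, ribbed press pad (24 x 34 mm, long way along y) on the wide hatch, 21 mm inside its free edge, 73 mm from the hinge line. Shut, it lies 140 mm above the table, level with the tray's rim. It moves and turns with the hatch.
- narrow_tray: The other black tray, of the same outer size and with the same kind of hatch, pad and hinge, but the hatch is only 46 mm wide along y.
- narrow_hatch (a joint): Hinge of the narrow hatch, rad: about 0 = latched shut (leave it so), negative = pressed in, positive = open.
- vase: White ceramic vase of pencils, loose, 72 mm across, 105 mm high, pencils reaching up to 180 mm; origin at the centre of its underside.
- dispenser: Clear acrylic tape dispenser with a roll of tape, loose, 60 (x) x 140 (y) x 71 mm; origin at the centre of its underside.
- clamp: Steel spring clamp with black rubber grips and jaws, loose, lying flat, about 60 (x) x 155 (y) x 20 mm; origin on the table at its middle.
- square: Aluminium L-shaped square, loose, lying flat: blade 25 x 180 mm along y, arm to +x reaching 112 mm, 8 mm thick at most; origin under the middle of the blade.

How it is judged:
By the outcome, as a careful person would: the job done as asked, in the order asked, and still so for the second after the job is handed in, with the robot touching nothing.
It also fails if it takes over 35 s, if anything falls off the work surface, if the arm or the gripper's body presses on something with over 40 N, if the wrist force passes 120 N, or if a joint passes its speed limit or range.

## Robot

A 6-joint arm with a two-finger parallel gripper is mounted at the origin on the work surface. World frame = base frame: x ahead of the robot, y to its left, z up, the work surface at z = 0. Lengths are in mm, angles in rad, forces in N, time in s.
With the tool pointing down it reaches from about 350 to 875 mm from the base axis. Payload 4.2 kg.
Tool frame: the origin (TCP) lies at the very end of the fingers, on their centre line; the grasp point (between the pads) lies 19 mm behind it; z points along the fingers, y is the line along which they close (so a half turn about z gives the same grasp; the last joint's range is limited). The gripper opens to 85 mm and grips with 20 to 120 N. Pads are 22 mm wide; open, the fingers measure 114 mm over their backs; the gripper's body (76 mm by 85 mm) begins 54 mm behind the grasp point. The pads swing forward as they close: fully open they stand 13 mm farther back than shut.
Start: joints at [-1.066, 0.385, 0.008, 0, -1.194, -0.259], TCP at [152.1, -606.189, 203.212] pointing down, gripper open.
Joint ranges: [-3.14, 3.14], [-1.21, 2.06], [-1.07, 1.41], [-3.16, 2.05], [-2.99, -0.16], [-3.1, 3.1]. Speed limits (rad/s): [2.79, 2.79, 3.14, 3.14, 3.14, 3.14].

## Interface

Orientations are given as a unit quaternion [x, y, z, w].
In Python, from bench import read_state, get_image, camera_model, job_done gives the robot as it stands.
- The arm moves only by the shell command python3 -m handwheel 'ROWS'. ROWS is JSON, a list of rows, each a list of 7 numbers: the shift along the tool's x, y, z in m, then the turn, a rotation vector about the tool's x, y, z in rad, then the gripper's target within -1 to 1 (fully open at 1, half-way at 0, shut at -1). In form: [[dx, dy, dz, wx, wy, wz, jaw], ...]. A call has 1 to 10 rows; each row is the pose to reach, as a shift and turn from the pose commanded when the call began, along the tool's axes at that moment; what a row does not reach only later rows make up. A row lasts 1/8 s, in which the tool goes at most 62.5 mm and 10.7 degrees, less where a joint would pass 70% of its speed; a pose out of reach is approached as far as the arm can. A call with a gripper value outside its range is refused whole. The fingers move at their own pace and stop on an object; the grip force is fixed at half the most. Time passes only in rows, so rows that repeat a pose let the fingers close. It gives the time, the measured TCP pose, the force, the opening and the grip force at its end, in the units of the state.
- read_state(): the state, without advancing time (a new reading comes with each control period).
- get_image(name): name is "scene" or "side" or "wrist"; returns (picture, depth): 480x640x3 uint8, blue, green, red; 480x640 float32, mm along the optical axis (not along the pixel's ray), 0 where there is no reading.
- camera_model(name): a dict with "K" (3x3 intrinsics, pixels), "dist" ([k1, k2, p1, p2, k3] as OpenCV has them; the pictures are not rectified), "rvec" (rotation vector, rad) and "tvec" (3), from world to camera coordinates, as OpenCV has them; the wrist camera has in their place "hand_eye" (4x4, takes a point from camera to tool coordinates, whose origin is the TCP and whose axes are the flange's). Camera axes: x right, y down, z forward; pixel columns grow to the right and rows downward; lengths in mm; the calibration is good to about 2 mm. A picture is of the moment at which its call begins: read the wrist's pose just before it. camera_model takes no time and is no camera call.
- job_done(): hands the job in; it is judged then, once.
The state is a dict: "clock": time; "joints": joint angles; "joint_vel": joint speeds; "joint_efforts": joint torques, N m; "position": TCP position; "ee_rot": TCP orientation; "contact_force": force on the tool from outside, world axes, zero at the start; "wrist_torque": the same for the moment, N m; "gripper_width": finger opening in mm; "grasp_force": force on a finger pad.
Only numpy, scipy, OpenCV 4.12 (cv2) and the standard library are available. Lean on these libraries where they do the work, as an engineer would, in place of code of your own. Each camera call takes 0.05 s, during which the arm holds its last target. There are 200 camera calls.

## Working session

There is one attempt and no reset: what is moved stays moved. The work goes in short steps, Python scripts to look and compute and a shell command to move; the robot and the scene stay as the last step left them, time stands still between calls to the robot, and variables do not carry over. Pictures are saved under pics/ and viewed, at most 10 in all, crops included, and the job is handed in when it is done.

```bash
mkdir -p pics; ls; cat > h.py <<'E'
import numpy as np,cv2
from bench import *
from scipy.spatial.transform import Rotation as R
def snap(n,f):
    s=read_state(); im,d=get_image(n); cv2.imwrite('pics/'+f+'.png',im); np.savez('pics/'+f+'.npz',im=im,d=d,p=s['position'],q=s['ee_rot']); return im,d
def pts(n,f,uv):
    z=np.load('pics/'+f+'.npz'); m=camera_model(n); uv=np.array(uv,float).reshape(-1,1,2)
    x=cv2.undistortPoints(uv,np.array(m['K']),np.array(m['dist'])).reshape(-1,2); r=np.c_[x,np.ones(len(x))]
    if n=='wrist':
        H=np.array(m['hand_eye']); Rt=R.from_quat(z['q']).as_matrix(); 
        return Rt@H[:3,3]+z['p'], r@(Rt@H[:3,:3]).T
    Rm=cv2.Rodrigues(np.array(m['rvec'],float))[0]; return -Rm.T@np.array(m['tvec']).ravel(), r@Rm
def plane(n,f,uv,h):
    o,r=pts(n,f,uv); return o+r*((h-o[2])/r[:,2])[:,None]
def bydepth(n,f,uv):
    o,r=pts(n,f,uv); d=np.load('pics/'+f+'.npz')['d']; return o+r*np.array([d[int(v),int(u)] for u,v in uv])[:,None]
E
python3 - <<'E'
from h import *
print(read_state())
snap('scene','sc0');snap('side','sd0')
a=cv2.imread('pics/sc0.png')
E
```

```text
pics
{'clock': 0.0, 'joints': array([-1.06639798e+00,  3.85568687e-01,  6.61223405e-03, -4.99336129e-04,
       -1.19399416e+00, -2.58596469e-01]), 'joint_vel': array([ 0.00029082, -0.00018782,  0.00083351,  0.00034467,  0.00078538,
        0.00187658]), 'joint_efforts': array([-2.58975870e-04, -3.92289162e+01,  1.88401669e+01,  4.18628186e+00,
       -4.50529173e-03,  8.18956039e-06]), 'position': array([ 151.93822122, -605.58036454,  202.10895938]), 'ee_rot': array([-1.22500282e-01,  9.92467867e-01,  1.08610328e-03, -1.85661594e-04]), 'contact_force': array([-0.24299392, -0.52082906, -0.15722254]), 'wrist_torque': array([-0.04916163, -0.00676597,  0.00394996]), 'grasp_force': 0.0, 'gripper_width': 85.59034154231446}
```

View pics/sc0.png

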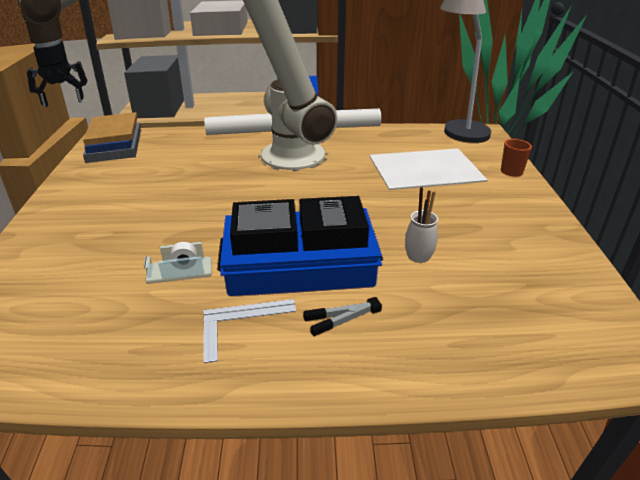

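View pics/sd0.png

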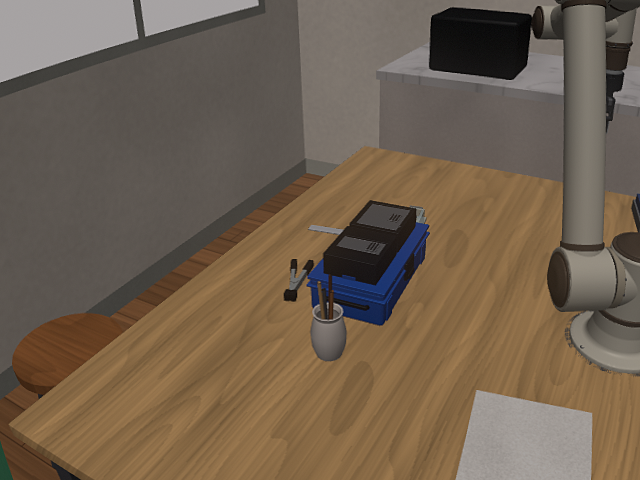

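The scene view shows the wide grey hatch on the left tray at about (266,215), with its ribs at (263,208). The narrow hatch is at (332,212). In both, the pad is on the robot's side. In the side view the wide hatch is at (382,217).

```bash
python3 - <<'E'
from h import *
for n,f,roi in (('scene','sc0',(228,196,300,250)),('side','sd0',(352,200,418,236))):
    im=cv2.imread(f'pics/{f}.png'); x0,y0,x1,y1=roi
    g=im[y0:y1,x0:x1].astype(int); m=((g.max(2)>60)&(np.ptp(g,axis=2)<25)).astype(np.uint8)
    m=cv2.morphologyEx(m,cv2.MORPH_CLOSE,np.ones((5,5)))
    c=max(cv2.findContours(m,0,2)[0],key=cv2.contourArea)
    q=cv2.approxPolyDP(c,0.06*cv2.arcLength(c,True),True).reshape(-1,2)+[x0,y0]
    P=plane(n,f,q,138); print(n,q.tolist(),P.round(1).tolist(),P.mean(0)); print(bydepth(n,f,q).round(0).tolist())
    print(np.linalg.norm(np.roll(P,1,0)-P,axis=1))
    if len(c): 
        cc=np.argwhere(m)[:,::-1]+[x0,y0]; Q=plane(n,f,cc,138)[:,:2].astype(np.float32); print(cv2.minAreaRect(Q))
r=[[263,208]]; print(plane('scene','sc0',r,140), plane('side','sd0',[[397,215]],140))
E
```

```text
scene [[288, 203], [239, 205], [237, 230], [290, 227]] [[511.9, 3.0, 138.0], [516.6, -99.3, 138.0], [608.0, -93.4, 138.0], [600.8, 9.1, 138.0]] [559.3127532  -45.13959476 138.        ]
[[514.0, 3.0, 140.0], [520.0, -99.0, 140.0], [611.0, -93.0, 140.0], [602.0, 9.0, 139.0]]
[ 89.09566898 102.37815762  91.62314489 102.72090127]
((557.6924438476562, -35.25782775878906), (95.2810287475586, 124.57599639892578), 3.7209157943725586)
side [[357, 222], [396, 229], [409, 210], [372, 204]] [[600.3, 5.3, 138.0], [507.1, -3.9, 138.0], [515.6, -102.2, 138.0], [608.0, -92.1, 138.0]] [557.74550887 -48.21140713 138.        ]
[[599.0, 8.0, 140.0], [505.0, 2.0, 141.0], [516.0, -104.0, 137.0], [606.0, -88.0, 140.0]]
[97.71734674 93.62541776 98.75499892 92.96282808]
((542.8607788085938, -61.77196502685547), (128.01882934570312, 130.81918334960938), 4.218787670135498)
[[533.09374987 -47.84496855 140.        ]] [[529.8869073 -62.9079066 140.       ]]
```

```bash
python3 -m handwheel '[[-0.05,0.045,-0.02,0,0,0,-1],[-0.1,0.09,-0.027,0,0,0,-1],[-0.15,0.135,-0.027,0,0,0,-1],[-0.2,0.179,-0.027,0,0,0,-1],[-0.25,0.223,-0.027,0,0,0,-1],[-0.3,0.267,-0.027,0,0,0,-1],[-0.35,0.312,-0.027,0,0,0.05,-1],[-0.4,0.356,-0.027,0,0,0.1,-1],[-0.45,0.4,-0.027,0,0,0.15,-1],[-0.505,0.448,-0.027,0,0,0.175,-1]]'
python3 -m handwheel '[[0,0,0,0,0,0,-1]]'; python3 - <<'E'
from h import *
snap('wrist','w0'); s=read_state(); print(s['position'],s['ee_rot'],s['gripper_width'],R.from_quat(s['ee_rot']).as_matrix().round(3))
T=np.array([532.5,-48.3,140]);print(R.from_quat(s['ee_rot']).inv().apply(T-s['position']))
E
```

```text
clock: 1.35
position: [503.2, -90.5, 230.1]
ee_rot: [-0.035, 0.999, 0.0, -0.0]
contact_force: [1.0, -0.9, 0.7]
gripper_width: 0.0
grasp_force: 0.0
clock: 1.48
position: [504.3, -89.3, 229.3]
ee_rot: [-0.038, 0.999, 0.0, -0.001]
contact_force: [0.2, 0.1, 0.1]
gripper_width: 0.2
grasp_force: 0.0
[503.05900647 -90.76153579 229.34917692] [-3.70727717e-02  9.99312150e-01  4.54160210e-05 -9.13998262e-04] 0.047140457413574886 [[-0.997 -0.074 -0.002]
 [-0.074  0.997  0.   ]
 [ 0.002  0.    -1.   ]]
[-32.66910585  40.14923838  89.29612375]
```

View pics/w0.png

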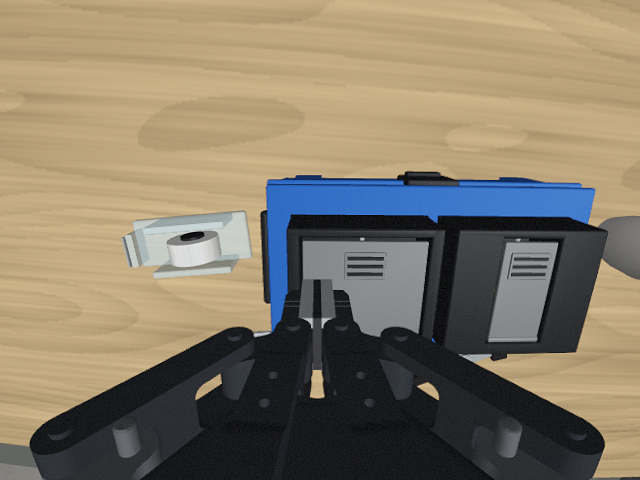

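The wrist view shows the wide hatch's ribbed pad at about (365,266), outlined from 345 to 385 and 252 to 279. The narrow hatch's pad is at (530,266), to the right.

```bash
python3 - <<'E'
from h import *
print(plane('wrist','w0',[[365,266],[345,252],[385,279],[303,240],[428,241]],140).round(1), bydepth('wrist','w0',[[365,266]]))
s=read_state()
for T in ([532.5,-48.3,140],plane('wrist','w0',[[365,266]],140)[0]): print(R.from_quat(s['ee_rot']).inv().apply(T-s['position']))
E
```

```text
[[ 532.4  -47.2  140. ]
 [ 521.3  -65.   140. ]
 [ 542.8  -28.9  140. ]
 [ 513.6 -100.1  140. ]
 [ 506.8    1.8  140. ]] [[531.37273393 -47.66563439 142.54856319]]
[-32.66910585  40.14923838  89.29612375]
[-32.60686934  41.2624211   89.29641372]
```

```bash
python3 -m handwheel '[[-0.0325,0.0405,0,0,0,0,-1],[-0.0325,0.0405,0.03,0,0,0,-1],[-0.0325,0.0405,0.06,0,0,0,-1],[-0.0325,0.0405,0.077,0,0,0,-1],[-0.0325,0.0405,0.077,0,0,0,-1],[-0.0325,0.0405,0.077,0,0,0,-1]]'; python3 - <<'E'
from h import *
s=read_state();print(s['position'],s['contact_force'],s['gripper_width'])
E
```

```text
clock: 2.28
position: [532.5, -50.5, 154.1]
ee_rot: [-0.035, 0.999, -0.0, 0.001]
contact_force: [-0.1, -0.1, 1.0]
gripper_width: 0.1
grasp_force: 0.0
[532.51769737 -50.45274778 154.14918396] [-0.09110437 -0.11937607  0.97244617] 0.13191062265986375
```

```bash
python3 -m handwheel '[[0,0.002,0.006,0,0,0,-1],[0,0.002,0.011,0,0,0,-1],[0,0.002,0.014,0,0,0,-1],[0,0.002,0.017,0,0,0,-1],[0,0.002,0.017,0,0,0,-1]]'
```

```text
clock: 2.9
position: [531.9, -47.8, 135.9]
ee_rot: [-0.035, 0.999, -0.0, -0.0]
contact_force: [-0.0, -0.1, 0.2]
gripper_width: -0.1
grasp_force: 0.0
```

No contact force yet, so I'll keep descending in small steps.

```bash
python3 -m handwheel '[[0,0,0.0015,0,0,0,-1],[0,0,0.003,0,0,0,-1],[0,0,0.003,0,0,0,-1]]'; python3 - <<'E'
from h import *
s=read_state();print(s['position'],s['contact_force'],s['joint_efforts'])
snap('wrist','w1')
E
```

```text
clock: 3.28
position: [532.0, -47.8, 133.1]
ee_rot: [-0.035, 0.999, -0.0, -0.0]
contact_force: [-0.2, 0.5, -0.0]
gripper_width: 0.3
grasp_force: 0.0
[531.96681131 -47.8052783  133.08796634] [-0.20672095  0.47075964 -0.02020216] [ 2.86089067e-03 -3.23464537e+01  1.65861976e+01  3.68205808e+00
  5.37459549e-03  7.63073785e-06]
```

View pics/w1.png

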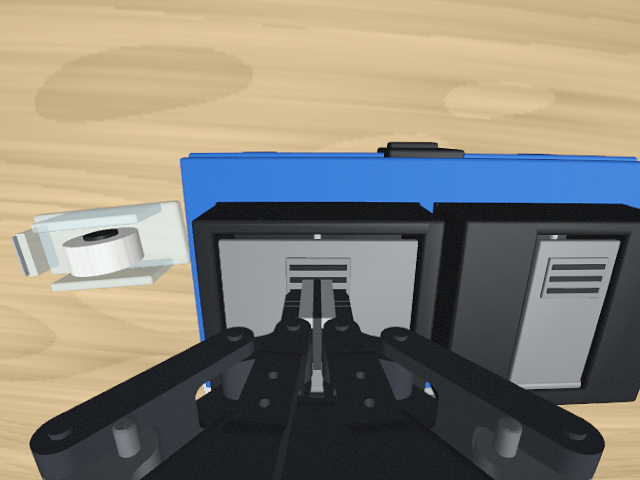

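The wrist view shows the shut fingertips at about (317,280), over the wide pad (286–351, 258–300). The hatch still looks flush, so I'll check the depth at the pad and fingertips.

```bash
python3 - <<'E'
from h import *
uv=[[292,262],[345,262],[230,260],[400,260],[430,300],[308,284],[325,284],[580,262],[530,330],[205,300],[300,245]]
for u,p in zip(uv,bydepth('wrist','w1',uv)): print(u,p.round(1))
m=camera_model('wrist');H=np.array(m['hand_eye']);Hi=np.linalg.inv(H);
for z in (0,-5,-10):
  for x in(-11,11):
    c=Hi@[x,0,z,1];print(x,z,cv2.projectPoints(c[:3].reshape(1,1,3),np.zeros(3),np.zeros(3),np.array(m['K']),np.array(m['dist']))[0].ravel(),c[2])
print(plane('wrist','w1',[[286,258],[351,258]],140).round(1))
E
```

```text
[292, 262] [522.9 -61.6 141.5]
[345, 262] [521.4 -34.2 140.4]
[230, 260] [524.9 -94.3 139.3]
[400, 260] [518.7  -5.3 139.4]
[430, 300] [540.1  14.  140.7]
[308, 284] [521.3 -52.7 170.3]
[325, 284] [520.4 -45.4 171.3]
[580, 262] [512.7  91.7 141.2]
[530, 330] [556.5  76.5 138.8]
[205, 300] [ 548.6 -107.8  140.5]
[300, 245] [514.4 -58.1 138.2]
-11 0 [317.39645797 291.74987063] 187.53799613157074
11 0 [317.3937022 254.7420915] 181.26385412486363
-11 -5 [317.41958042 295.82842136] 182.74563909312522
11 -5 [317.41767981 257.97485081] 176.47149708641814
-11 -10 [317.44392785 300.1239321 ] 177.9532820546797
11 -10 [317.44298663 261.38745945] 171.67914004797262
[[521.4 -64.9 140. ]
 [519.1 -31.2 140. ]]
```

```bash
python3 - <<'E'
from h import *
a,_=snap('scene','sc1');b,_=snap('side','sd1')
f=lambda i,x,y:cv2.resize(i[y:y+150,x:x+100],None,fx=4,fy=4,interpolation=2)
cv2.imwrite('pics/c1.png',np.hstack([f(a,215,100),f(b,340,100)]))
print(camera_model('wrist')['hand_eye'])
for n in('scene','side'):
    m=camera_model(n);print(cv2.projectPoints(np.array([[532,-47.8,133.],[532,-47.8,170.]]).reshape(-1,1,3),np.array(m['rvec'],float),np.array(m['tvec'],float),np.array(m['K']),np.array(m['dist']))[0].reshape(-1,2))
E
```

```text
[[-6.42192305e-04 -9.58471298e-01 -2.85188287e-01  7.26775062e+01]
 [ 9.99999570e-01 -8.06184967e-04  4.57638438e-04 -4.25973682e-01]
 [-6.68547817e-04 -2.85187871e-01  9.58471404e-01 -1.70765627e+02]
 [ 0.00000000e+00  0.00000000e+00  0.00000000e+00  1.00000000e+00]]
[[263.28132323 210.58083484]
 [262.08456299 195.17664526]]
[[393.51706328 220.22162945]
 [393.95303111 206.03688233]]
```

View pics/c1.png

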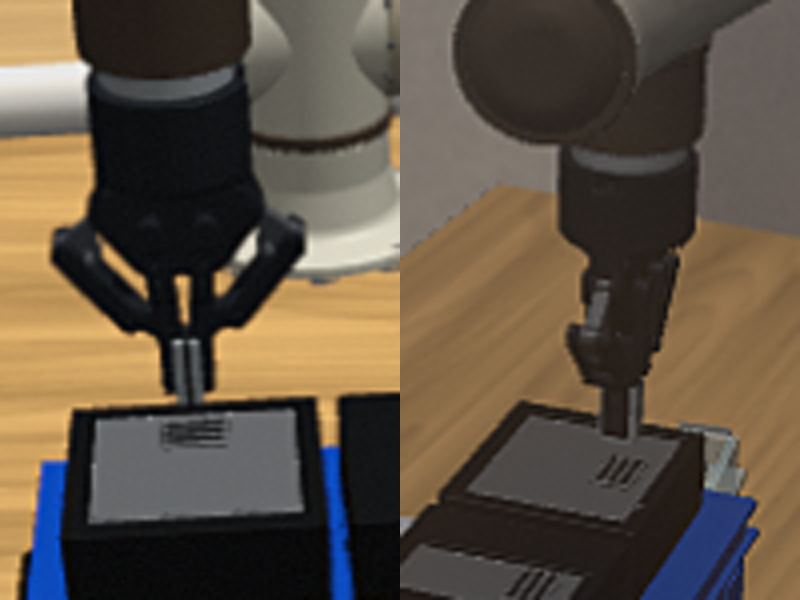

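The crops show the shut tips still hovering above the hatch: the scene tip is at about (262.5,201) and the side tip at (394.5,209.5). That puts the real tip near z≈158, about 25 mm above the reported TCP, with xy correct. I'll go down by force feedback.

```bash
python3 -m handwheel '[[0,0,0.004,0,0,0,-1],[0,0,0.008,0,0,0,-1],[0,0,0.011,0,0,0,-1],[0,0,0.013,0,0,0,-1],[0,0,0.013,0,0,0,-1]]'
python3 -m handwheel '[[0,0,0.002,0,0,0,-1],[0,0,0.002,0,0,0,-1]]'
python3 -c "
from h import *
print(read_state()['contact_force']);snap('scene','sc2');snap('side','sd2')
a=cv2.imread('pics/sc2.png');b=cv2.imread('pics/sd2.png')
f=lambda i,x,y:cv2.resize(i[y:y+75,x:x+60],None,fx=6,fy=6,interpolation=2)
cv2.imwrite('pics/c2.png',np.hstack([f(a,235,165),f(b,360,175)]))"
```

```text
clock: 4.05
position: [532.0, -47.8, 120.0]
ee_rot: [-0.035, 0.999, -0.0, -0.0]
contact_force: [-0.8, 0.6, 0.7]
gripper_width: -0.4
grasp_force: 0.0
clock: 4.3
position: [532.0, -47.8, 118.1]
ee_rot: [-0.035, 0.999, 0.0, -0.0]
contact_force: [0.2, -0.1, -0.0]
gripper_width: -0.3
grasp_force: 0.0
[ 0.18201026 -0.06518769 -0.0292482 ]
```

View pics/c2.png

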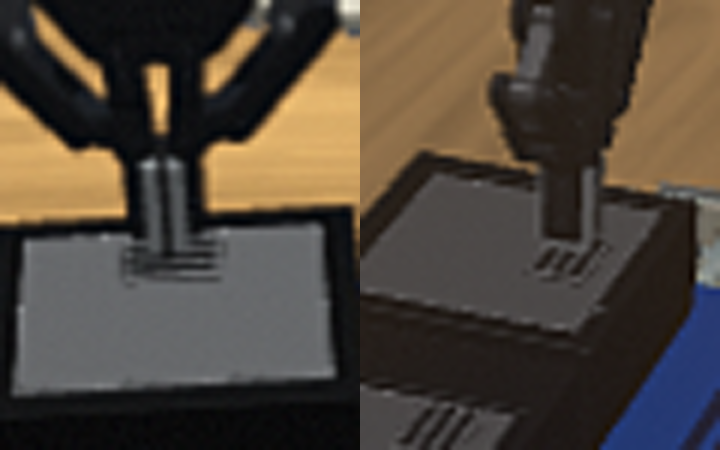

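The tips are just above the pad centre: scene (262.5,207) and side (395,215). I'll continue in 2 mm steps.

```bash
python3 -m handwheel '[[0,0,0.002,0,0,0,-1],[0,0,0.002,0,0,0,-1]]' | grep -E "pos|contact"
python3 -m handwheel '[[0,0,0.002,0,0,0,-1],[0,0,0.002,0,0,0,-1]]' | grep -E "pos|contact"
python3 -m handwheel '[[0,0,0.002,0,0,0,-1],[0,0,0.002,0,0,0,-1]]' | grep -E "pos|contact"
```

```text
position: [531.9, -47.8, 116.0]
contact_force: [-0.9, 0.2, 0.2]
position: [531.9, -47.8, 114.0]
contact_force: [-0.1, -1.5, 0.7]
position: [532.2, -47.8, 112.5]
contact_force: [-1.0, 0.0, 2.7]
```

```bash
for i in 1 2 3; do python3 -m handwheel '[[0,0,0.001,0,0,0,-1],[0,0,0.002,0,0,0,-1],[0,0,0.002,0,0,0,-1]]' | grep -E "pos|contact"; done
```

```text
position: [532.1, -47.8, 110.3]
contact_force: [-1.4, 0.6, 2.9]
position: [532.1, -47.8, 108.2]
contact_force: [-0.6, -0.7, 3.9]
position: [532.1, -47.8, 106.1]
contact_force: [-0.9, -0.1, 3.3]
```

```bash
python3 -m handwheel '[[0,0,0.001,0,0,0,-1],[0,0,0.0015,0,0,0,-1],[0,0,0.0015,0,0,0,-1]]' | grep -E "pos|contact"; python3 -m handwheel '[[0,0,-0.03,0,0,0,-1],[0.01,0,-0.09,0,0,0,-1],[0.05,0,-0.15,0,0,0,-1],[0.08,0,-0.19,0,0,0,-1],[0.08,0,-0.19,0,0,0,-1],[0.08,0,-0.19,0,0,0,-1]]'
python3 -m handwheel '[[0,0,0,0,0,0,-1],[0,0,0,0,0,0,-1],[0,0,0,0,0,0,-1],[0,0,0,0,0,0,-1],[0,0,0,0,0,0,-1],[0,0,0,0,0,0,-1],[0,0,0,0,0,0,-1],[0,0,0,0,0,0,-1],[0,0,0,0,0,0,-1],[0,0,0,0,0,0,-1]]'
python3 -c "
from h import *
snap('scene','sc3');snap('side','sd3')
a=cv2.imread('pics/sc3.png');b=cv2.imread('pics/sd3.png')
f=lambda i,x,y:cv2.resize(i[y:y+250,x:x+200],None,fx=2,fy=2)
cv2.imwrite('pics/c3.png',np.hstack([f(a,200,100),f(b,290,100)]))"
```

```text
position: [532.2, -47.8, 104.7]
contact_force: [-1.2, -0.3, 3.3]
clock: 7.4
position: [451.7, -53.2, 293.8]
ee_rot: [-0.035, 0.999, 0.0, -0.001]
contact_force: [-0.4, 0.4, -0.4]
gripper_width: 0.0
grasp_force: 0.0
clock: 8.65
position: [452.2, -53.5, 294.7]
ee_rot: [-0.035, 0.999, 0.0, 0.0]
contact_force: [-0.4, 0.1, -0.5]
gripper_width: 0.1
grasp_force: 0.0
```

View pics/c3.png

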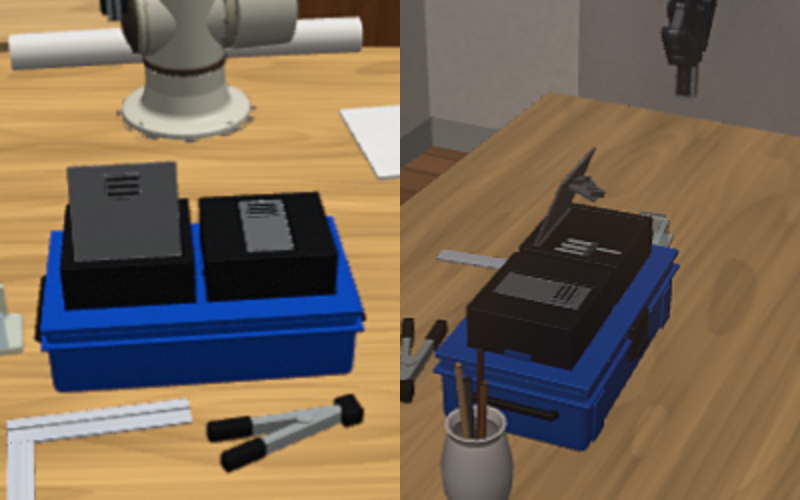

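The wide hatch is up: its plate is at crop (120,210) in the scene view and (565,200) in the side view. The narrow hatch is shut, nothing else has moved and the gripper is clear. I'll wait a second, check the picture hasn't changed, and hand in.

```bash
python3 -m handwheel '[[0,0,0,0,0,0,-1],[0,0,0,0,0,0,-1],[0,0,0,0,0,0,-1],[0,0,0,0,0,0,-1],[0,0,0,0,0,0,-1],[0,0,0,0,0,0,-1],[0,0,0,0,0,0,-1],[0,0,0,0,0,0,-1]]' >/dev/null
python3 -c "
from h import *
a,_=snap('side','sd4');b=cv2.imread('pics/sd3.png')
d=cv2.absdiff(a,b)[150:400,280:440].max(2);print((d>40).sum())
if (d>40).sum()<40: print(job_done())"
```

```text
0
the job is handed in; nothing more can be done
None
```

The wide hatch was pressed in once at its pad, sprang open and stayed up untouched for over a second before I handed the job in; the narrow hatch is still shut, and the pictures show nothing else moved.

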